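Feed ear plugs through the sorting gate

TASK

On the grey sorting board, push the three coloured ear plugs with the fingertips, one at a time, through the narrow gate in the fence so that each drops into the slot behind it: white first, then green, then orange. Only push them along the board; do not pick any of them up. Leave the black plug and everything else standing on the board and the desk where it is.

Things in the scene. Friction and masses are not known exactly. Their poses are not given: they have to be found in the camera images.
- board: Fixed grey sorting board, top 55 mm above the desk. Origin on the desk under point gate; x points through the gate. Flat area x -200 to 0, y -160 to 160 mm; side rims 6 mm high, 4 thick inside |y| 160; open at x -200. Metal fence along x 0 to 6, 12 mm high, gate in its middle. Behind it a level shelf either side of the slot, to x 50, then a wall 12 mm high, x 50 to 66.
- gate (a point): Middle of the gate, on the board top (55 mm up) at the fence's inner face; axes as the board's. Gate 38 mm wide along y, rounded ends. The slot begins exactly here: no floor from x = 0 on, so a plug whose centre is pushed some 8 mm past this point tips and falls in; fingertips that stop at the fence have pushed far enough.
- slot (a point): Middle of the slot's mouth, level with the board's top, 25 mm past the gate; axes as the board's. The slot is an open well 50 mm long (x) by 44 mm wide (y) and 51 mm deep, holding all three plugs.
- white_plug: White ear plug: solid disc lying flat, 28 mm diameter, 10 mm thick, about 18 g, with a small metal inlay in its faces. Origin at the disc's centre (60 mm above the desk while it lies on the board); axis z. It slides flat on the board when pushed at its edge.
- green_plug: Green ear plug: solid disc lying flat, 28 mm diameter, 10 mm thick, about 18 g, with a small metal inlay in its faces. Origin at the disc's centre (60 mm above the desk while it lies on the board); axis z. It slides flat on the board when pushed at its edge.
- orange_plug: Orange ear plug: solid disc lying flat, 28 mm diameter, 10 mm thick, about 18 g, with a small metal inlay in its faces. Origin at the disc's centre (60 mm above the desk while it lies on the board); axis z. It slides flat on the board when pushed at its edge.
- black_plug: Black ear plug: solid disc lying flat, 28 mm diameter, 10 mm thick, about 18 g, with a small metal inlay in its faces. Origin at the disc's centre (60 mm above the desk while it lies on the board); axis z. It slides flat on the board when pushed at its edge. It is to stay where it lies.
- glue_jar: Small glue jar standing on the shelf behind the fence on the board's +y side, 28 mm diameter, 40 mm high; origin under its base. Leave alone.
- bangle: Steel ring lying on the shelf behind the fence on the board's -y side, 36 mm diameter, 12 mm high; origin under its base. Leave alone.
- pen_mug: White mug with three pens on the desk, 76 mm diameter, 155 mm high with the pens; origin under its base. Leave alone.
- glasses: Black spectacles on the desk, about 140 by 125 mm, 42 mm high; origin under the bridge, arms along +x. Leave alone.
- tape_roll: Yellow tape roll lying on the desk, 80 mm diameter, 19 mm high; origin under its centre. Leave alone.
- ink_bottle: Ink bottle standing on the desk, 48 mm diameter, 60 mm high; origin under its base. Leave alone.

How it is judged:
On the way, in this order (a step that is already met when the one before it is completed fails the run):
1. the white plug lies in the slot (x of white_plug in the frame of slot between -0.026 and 0.026 m and y of white_plug in the frame of slot between -0.023 and 0.023 m and z of white_plug in the frame of slot below -0.008 m), for 0.2 s.
2. the green plug lies in the slot (x of green_plug in the frame of slot between -0.026 and 0.026 m and y of green_plug in the frame of slot between -0.023 and 0.023 m and z of green_plug in the frame of slot below -0.008 m), for 0.2 s.
3. the orange plug lies in the slot (x of orange_plug in the frame of slot between -0.026 and 0.026 m and y of orange_plug in the frame of slot between -0.023 and 0.023 m and z of orange_plug in the frame of slot below -0.008 m), for 0.2 s.
At the end, for the whole second after the job is handed in: White, green and orange plugs all lie at rest in the slot, each centre inside the slot's mouth outline and at least 8 mm below the board's top; the black plug and the other things are within 20 mm of where they started (all of step 1 and all of step 2 and all of step 3 and linear speed of each of white_plug, green_plug, orange_plug below 0.02 m/s and distance of each of black_plug, glue_jar, bangle, pen_mug, glasses, tape_roll, ink_bottle from where it was at the start of the episode below 0.02 m); the robot touches nothing.
It fails at once if a white, green or orange plug is lifted (its centre more than 10 mm above where it is when flat on the board) (height (world z) of any of white_plug, green_plug, orange_plug above 0.07 m).
It fails at once if the black plug is moved more than 20 mm (distance of black_plug from where it was at the start of the episode above 0.02 m).
It fails at once if another thing on the board or desk is moved more than 20 mm (distance of any of glue_jar, bangle, pen_mug, glasses, tape_roll, ink_bottle from where it was at the start of the episode above 0.02 m).
It also fails if it takes over 69 s, if anything falls off the work surface, if the arm or the gripper's body presses on something with over 40 N, if the wrist force passes 120 N, or if a joint passes its speed limit or range.

ROBOT

A 6-joint arm with a two-finger parallel gripper is mounted at the origin on the work surface. World frame = base frame: x ahead of the robot, y to its left, z up, the work surface at z = 0. Lengths are in m, angles in rad, forces in N, time in s.
With the tool pointing down it reaches from about 0.25 to 0.725 m from the base axis. Payload 4 kg.
Tool frame: the origin (TCP) lies on the front face of the gripper's body, between the roots of the fingers; the fingertips stand 73 mm ahead of it and the grasp point (between the pads) lies 54 mm ahead of it; z points along the fingers, y is the line along which they close (so a half turn about z gives the same grasp; the last joint's range is limited). The gripper opens to 85 mm and grips with 20 to 120 N. Pads are 22 mm wide; open, the fingers measure 114 mm over their backs; the gripper's body (76 mm by 85 mm) begins 54 mm behind the grasp point. The pads swing forward as they close: fully open they stand 13 mm farther back than shut.
Start: joints at [1.237, 0.241, 0.005, 1.335, 0, 1.571], TCP at [0.164, 0.472, 0.304] pointing down, gripper open.
Joint ranges: [-2.72, 2.72], [-1.05, 1.87], [-1.09, 1.28], [-1.99, 2.15], [-1.42, 1.44], [-3.14, 3.14]. Speed limits (rad/s): [2.79, 2.79, 3.14, 3.14, 3.14, 3.14].

INTERFACE

Orientations are given as a unit quaternion [x, y, z, w].
In Python, from workcell import bot gives the robot as it stands. The module is installed in compiled form; this text tells all that it offers.
- The arm moves only by the tool step_arm, never from a script. Its argument "rows" is a list of rows, each a list of 2 entries, a list of its own where there are three numbers: the shift along the tool's x, y, z in mm, then the turn about the tool's z in degrees. A call has 1 to 12 rows; each row is the pose to reach, as a shift and turn from the pose commanded when the call began, along the tool's axes at that moment; what a row does not reach only later rows make up. A row lasts 1/8 s, in which the tool goes at most 62.5 mm and 10.7 degrees, less where a joint would pass 70% of its speed; a pose out of reach is approached as far as the arm can. A call with a gripper value outside its range is refused whole. "claw" is the gripper's target within -1 to 1 (shut at 1, half-way at 0, fully open at -1), set as the call begins (left out, the last holds). The fingers move at their own pace and stop on an object; the grip force is fixed at half the most. Time passes only in rows, so rows that repeat a pose let the fingers close. It gives the time, the measured TCP pose, the force, the opening and the grip force at its end, in the units of the state.
- bot.get_obs(): the state, without advancing time (a new reading comes with each control period).
- bot.camera(name): name is "scene" or "side" or "wrist"; returns (picture, depth): 480x640x3 uint8, red, green, blue; 480x640 float32, m along the optical axis (not along the pixel's ray), 0 where there is no reading.
- bot.camera_params(name): a dict with "fx", "fy", "cx", "cy" (pixels), "D" ([k1, k2, p1, p2, k3] as OpenCV has them; the pictures are not rectified), "pose" (4x4, takes a point from camera to world coordinates). Camera axes: x right, y up, looking along -z (the intrinsics and any distortion apply to the point x, -y, -z); pixel columns grow to the right and rows downward; lengths in m; the calibration is good to about 2 mm. A picture is of the moment at which its call begins: read the wrist's pose just before it. camera_params takes no time and is no camera call; for the wrist camera it gives the pose at the moment of the call.
- bot.job_done(): hands the job in; it is judged then, once.
Trained networks look in the newest picture that a camera, given by its name, has taken for a name from the list of things; names that differ only in an ending like _2 or _b are one class to them, and where a whole thing is asked for, a point or a joint stands for the part that bears it (a point fixed in the world has none). Each returns a list of dicts, best first, with "score" (0 to 1); they miss things now and then, are a little off and sometimes report something else, mostly with a low value. They report only what shows in the picture. A call takes as long as a camera call.
- bot.trace(target, camera): "pixels" (480x640 bool, what is visible of it) and "uv" ([column, row] in pixels, amid what is visible of it).
The state is a dict: "clock": time; "joint_pos": joint angles; "joint_vel": joint speeds; "tau": joint torques, N m; "eef_pos": TCP position; "tool_rot": TCP orientation; "ft_force": force on the tool from outside, world axes, zero at the start; "ft_torque": the same for the moment, N m; "grip_width": finger opening in m; "grasp_force": force on a finger pad.
Only numpy, scipy, OpenCV 4.12 (cv2) and the standard library are available. Lean on these libraries where they do the work, as an engineer would, in place of code of your own. Each camera call takes 0.05 s, during which the arm holds its last target. There are 200 camera calls.

## Working session

There is one attempt and no reset: what is moved stays moved. The work goes in short steps, Python scripts to look and compute and a tool call to move; the robot and the scene stay as the last step left them, time stands still between calls to the robot, and variables do not carry over. Pictures are saved under pics/ and viewed, at most 10 in all, crops included, and the job is handed in when it is done.

Besides the shell and the picture viewer there is one more tool, called after ">>>" by a JSON object that holds its "method" and its "body". step_arm: Moves the arm, as the interface text tells. Its arguments: {"type":"object","properties":{"rows":{"type":"array"},"claw":{"type":"number"}},"required":["rows"]}

```bash
mkdir -p pics; cat > h.py <<'E'
import numpy as np, cv2
from workcell import bot
def world(cam,uv,z=None,depth=None,P=None):
    P=P or bot.camera_params(cam)
    K=np.array([[P['fx'],0,P['cx']],[0,P['fy'],P['cy']],[0,0,1]])
    n=cv2.undistortPoints(np.array(uv,float).reshape(-1,1,2),K,np.array(P['D'],float)).reshape(-1,2)
    d=np.c_[n[:,0],-n[:,1],-np.ones(len(n))]
    T=np.array(P['pose']); dw=d@T[:3,:3].T; o=T[:3,3]
    s=(z-o[2])/dw[:,2] if z is not None else np.asarray(depth)
    return o+dw*np.reshape(s,(-1,1))
def proj(cam,X,P=None):
    P=P or bot.camera_params(cam); T=np.array(P['pose'])
    c=(np.atleast_2d(X)-T[:3,3])@T[:3,:3]
    K=np.array([[P['fx'],0,P['cx']],[0,P['fy'],P['cy']],[0,0,1]])
    c=c*[1,-1,-1]
    return cv2.projectPoints(c,np.zeros(3),np.zeros(3),K,np.array(P['D'],float))[0].reshape(-1,2)
def snap(cam,fn=None):
    P=bot.camera_params(cam); im,d=bot.camera(cam)
    if fn: cv2.imwrite('pics/'+fn,im[:,:,::-1])
    return im,d,P
def plugs(cam,P,names=('white_plug','green_plug','orange_plug','black_plug')):
    for n in names:
        for r in bot.trace(n,cam)[:2]:
            px=r['pixels']; v,u=np.nonzero(px)
            if len(u)==0: continue
            w=world(cam,np.c_[u,v],z=.063,P=P)
            print(n,round(r['score'],2),len(u),np.round(w.mean(0)[:2]*1000),'uv',np.round(r['uv']), 'ext',np.round(np.ptp(w,0)[:2]*1000))
E
python3 - <<'E'
from h import *
o=bot.get_obs(); print({k:np.round(o[k],3) for k in('clock','eef_pos','tool_rot','ft_force')})
for c in('scene','side'):
    im,d,P=snap(c,c+'0.png'); print(c,np.round(P['pose'],2).tolist()); plugs(c,P)
    r=bot.trace('board',c)
    for q in r[:1]:
        v,u=np.nonzero(q['pixels']); print('board',q['score'],len(u),q['uv'])
E
```

```text
{'clock': np.float64(0.0), 'eef_pos': array([0.164, 0.472, 0.303]), 'tool_rot': array([ 0.166,  0.986, -0.001, -0.   ]), 'ft_force': array([ 0.551, -0.331, -0.243])}
scene [[-0.13, -0.73, 0.67, 1.34], [0.99, -0.09, 0.09, 0.11], [-0.01, 0.68, 0.73, 0.95], [0.0, 0.0, 0.0, 1.0]]
white_plug 0.55 88 [531.  52.] uv [347. 248.] ext [32. 24.]
green_plug 0.44 91 [ 530. -123.] uv [272. 237.] ext [33. 25.]
green_plug 0.32 195 [634.  41.] uv [334. 276.] ext [55. 26.]
orange_plug 0.49 109 [487. -11.] uv [320. 227.] ext [35. 28.]
black_plug 0.44 12844 [589. -39.] uv [299. 259.] ext [309. 322.]
board 0.82 12770 [299.2, 260.0]
side [[0.94, 0.19, -0.28, 0.18], [-0.33, 0.5, -0.8, -1.0], [-0.01, 0.84, 0.54, 0.77], [0.0, 0.0, 0.0, 1.0]]
white_plug 0.44 68 [523.  46.] uv [311. 250.] ext [29. 37.]
orange_plug 0.64 84 [479. -17.] uv [306. 265.] ext [29. 39.]
orange_plug 0.64 9772 [ 530. -105.] uv [338. 279.] ext [291. 393.]
board 0.89 9630 [335.4, 279.8]
```

```bash
python3 - <<'E'
import cv2
a=cv2.imread('pics/scene0.png')[170:370,170:450]; cv2.imwrite('pics/s0c.png',cv2.resize(a,(784,560),interpolation=cv2.INTER_CUBIC))
E
```

```text
(no output)
```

View pics/scene0.png

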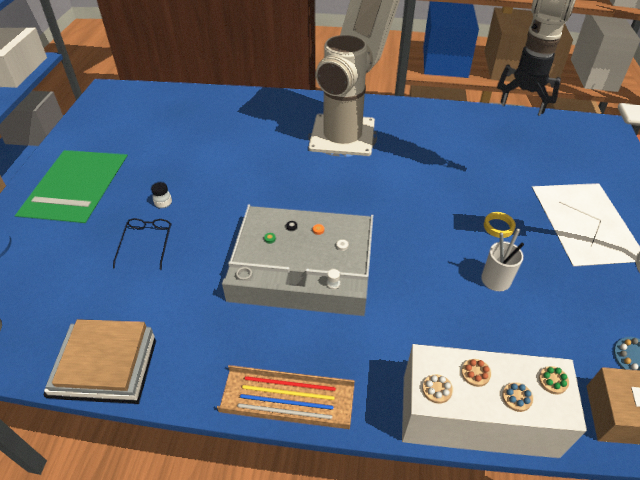

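View pics/s0c.png

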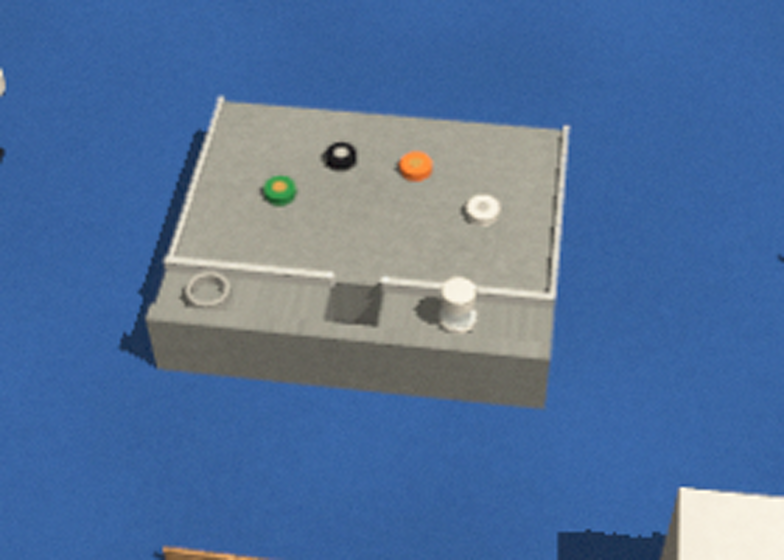

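The pictures show the board with its open side towards the robot. In the scene image, green is at (270,238), black at (292,226), orange at (318,229), white at (342,244), and the gate at about (298,272).

```bash
cat >> h.py <<'E'
from scipy.spatial.transform import Rotation as R
def shift(xy,z=None,yaw=None,ref=None):
    """tool shift (mm) and turn (deg) from present pose to TCP at xy,z; yaw = world angle (deg) of the push direction = -tool x"""
    o=bot.get_obs(); M=R.from_quat(o['tool_rot']).as_matrix(); p=np.array(o['eef_pos'])
    t=np.array([xy[0],xy[1],p[2] if z is None else z])
    s=M.T@(t-p)*1000
    cur=np.degrees(np.arctan2(-M[1,0],-M[0,0])); turn=0 if yaw is None else -((yaw-cur+180)%360-180)
    return np.round(s,1),round(turn,1),'yaw now',round(cur,1)
E
python3 - <<'E'
from h import *
pts=np.array([[168,261],[333,275],[382,280],[553,294],[221,98],[567,128]])/2.8+[170,170]
w=world('scene',pts,z=.067); print(np.round(w*1000).tolist())
f=w[3]-w[0]; print('fence dir',np.degrees(np.arctan2(-f[0],f[1])), 'mid',(w[0]+w[3])/2,(w[1]+w[2])/2)
pl=np.array([[280,188],[340,155],[416,163],[482,208]])/2.8+[170,170]
print('g,b,o,w',np.round(world('scene',pl,z=.065)*1000).tolist())
print(shift((.50,-.03),.32,0))
P=bot.camera_params('wrist'); o=bot.get_obs(); M=R.from_quat(o['tool_rot']).as_matrix()
T=np.array(P['pose']); print(np.round(M.T@(T[:3,3]-o['eef_pos']),3), np.round(M.T@T[:3,:3],2).tolist(), P['fx'])
E
```

```text
[[623.0, -197.0, 67.0], [620.0, -61.0, 67.0], [620.0, -20.0, 67.0], [617.0, 117.0, 67.0], [427.0, -198.0, 67.0], [426.0, 117.0, 67.0]]
fence dir 1.08446840297372 mid [ 0.62028568 -0.03999079  0.067     ] [ 0.62041065 -0.04049279  0.067     ]
g,b,o,w [[529.0, -123.0, 65.0], [484.0, -78.0, 65.0], [485.0, -11.0, 65.0], [530.0, 51.0, 65.0]]
(array([-482.2, -364.5,  -16.1]), np.float64(-19.1), 'yaw now', np.float64(-19.1))
[ 0.083 -0.    -0.07 ] [[-0.0, 0.95, 0.32], [1.0, 0.0, 0.0], [0.0, 0.32, -0.95]] 378.20013920105026
```

>>> {"method": "step_arm", "body": {"rows": [[[-40, -35, 0], 0], [[-85, -70, 0], 0], [[-130, -110, 0], -3], [[-175, -150, 0], -6], [[-220, -187, 0], -9], [[-265, -225, 0], -12], [[-310, -263, 0], -15], [[-355, -300, 0], -19], [[-400, -340, 0], -19], [[-444, -378, -16], -19], [[-444, -378, -16], -19], [[-444, -378, -16], -19]], "claw": 0.7}}

```text
clock: 2.1
eef_pos: [0.4591, -0.0302, 0.3196]
tool_rot: [0.001, 1.0, 0.0, -0.001]
ft_force: [-0.7, 0.2, 0.2]
grip_width: 0.0126
grasp_force: 0.0
```

```bash
python3 - <<'E'
from h import *
o=bot.get_obs(); print(o['clock'],o['eef_pos'],o['grip_width'],shift((.5,-.03),.3,0))
im,d,P=snap('wrist','w1.png'); plugs('wrist',P)
E
```

```text
2.1 [ 0.45905851 -0.0301744   0.31957253] 0.012560450174082747 (array([-41. ,   0.3,  19.5]), np.float64(-0.2), 'yaw now', np.float64(-0.2))
green_plug 0.81 685 [ 523. -125.] uv [221. 271.] ext [30. 29.]
orange_plug 0.88 736 [481. -14.] uv [342. 231.] ext [29. 26.]
black_plug 0.96 781 [476. -80.] uv [267. 227.] ext [29. 27.]
```

View pics/w1.png

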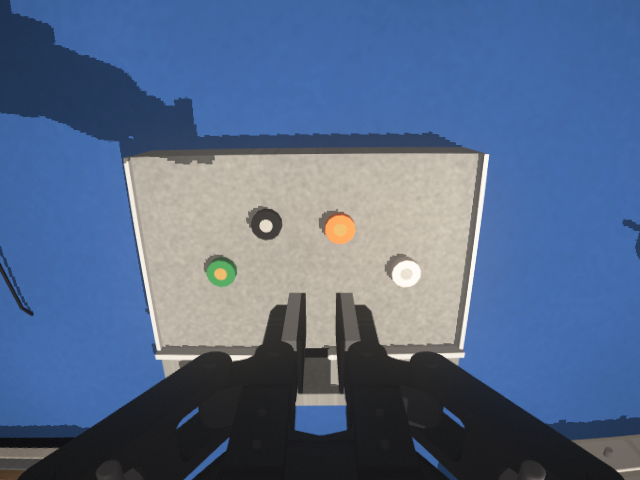

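Wrist view: green (221,272), black (266,225), orange (340,229), white (406,272); the fence runs along row ~354 from column 157 to 464, gate around column 315, partly hidden by the fingers.

```bash
python3 - <<'E'
from h import *
P=bot.camera_params('wrist')
a=world('wrist',[[155,354],[465,354],[125,157],[488,154]],z=.064,P=P)*1000
print(np.round(a[:,:2],1).tolist())
# depth-free colour blobs
im=cv2.cvtColor(cv2.imread('pics/w1.png'),cv2.COLOR_BGR2HSV)
for n,(u,v) in dict(g=(221,272),b=(266,225),o=(340,229),w=(406,272)).items():
    print(n,np.round(world('wrist',[[u,v]],z=.065,P=P)*1000)[0])
E
```

```text
[[618.3, -202.7], [617.7, 120.8], [415.0, -199.4], [413.1, 115.0]]
g [ 523. -123.   65.]
b [477. -79.  65.]
o [481. -12.  65.]
w [523.  51.  65.]
```

>>> {"method": "step_arm", "body": {"rows": [[[-15, 30, 20], 10.5], [[-30, 60, 50], 21], [[-45, 90, 80], 31.5], [[-57, 113, 110], 42], [[-57, 113, 130], 52.5], [[-57, 113, 145], 63], [[-57, 113, 160], 74], [[-57, 113, 175], 74], [[-57, 113, 182], 74], [[-57, 113, 188], 74], [[-57, 113, 188], 74]]}}

```text
clock: 3.72
eef_pos: [0.5166, 0.0827, 0.1317]
tool_rot: [0.602, 0.798, -0.0, -0.0]
ft_force: [0.1, -0.3, -0.2]
grip_width: 0.0129
grasp_force: 0.0
```

```bash
python3 - <<'E'
from h import *
d=np.array([.276,-.961])
print(shift(np.array([.550,-.041])-.0237*d,.131,-74))
snap('wrist','w2.png')
E
```

```text
(array([-104.4,   -1.8,    0.7]), np.float64(-0.1), 'yaw now', np.float64(-74.1))
```

View pics/w2.png

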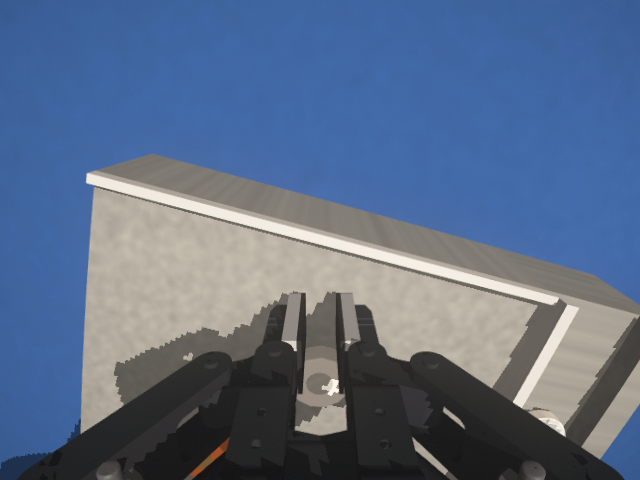

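White lies centred between and just ahead of the fingers at (322,384). Push.

>>> {"method": "step_arm", "body": {"rows": [[[-8, 0, 1], 0], [[-17, 0, 1], 0], [[-27, 0, 1], 0], [[-37, -1, 1], 0], [[-47, -1, 1], 0], [[-57, -1, 1], 0], [[-67, -1, 1], 0], [[-77, -2, 1], 0], [[-87, -2, 1], 0], [[-95, -2, 1], 0], [[-101, -2, 1], 0], [[-104, -2, 1], 0]]}}

```text
clock: 5.28
eef_pos: [0.5433, -0.0183, 0.1309]
tool_rot: [0.603, 0.798, 0.0, -0.0]
ft_force: [0.7, 0.1, 0.3]
grip_width: 0.0126
grasp_force: 0.1
```

```bash
python3 - <<'E'
from h import *
o=bot.get_obs(); print(o['eef_pos'],o['ft_force'])
for c in('side','wrist'):
    im,d,P=snap(c); plugs(c,P)
print(shift((.510,-.041),.131,0))
E
```

```text
[ 0.54332198 -0.01825739  0.13088273] [0.67012531 0.06695113 0.29279803]
white_plug 0.65 78 [547. -47.] uv [333. 265.] ext [28. 38.]
green_plug 0.68 83 [ 522. -130.] uv [340. 287.] ext [27. 36.]
orange_plug 0.43 85 [479. -17.] uv [307. 266.] ext [29. 40.]
black_plug 0.39 55 [475. -84.] uv [315. 280.] ext [22. 27.]
green_plug 0.6 1380 [473. -72.] uv [140. 378.] ext [25. 31.]
green_plug 0.55 68 [ 514. -110.] uv [217. 456.] ext [ 6. 10.]
orange_plug 0.64 3971 [482. -12.] uv [180. 269.] ext [29. 31.]
black_plug 0.66 1470 [473. -72.] uv [140. 377.] ext [25. 31.]
black_plug 0.16 3867 [482. -12.] uv [178. 269.] ext [29. 31.]
(array([-13.3, -38.3,  -0.1]), np.float64(-74.1), 'yaw now', np.float64(-74.1))
```

>>> {"method": "step_arm", "body": {"rows": [[[10, 0, -5], 0], [[12, 0, -30], -10], [[8, -10, -35], -20], [[3, -20, -35], -30], [[-4, -28, -35], -40], [[-13, -38, -35], -50], [[-13, -38, -35], -60], [[-13, -38, -35], -70], [[-13, -38, -30], -74], [[-13, -38, -12], -74], [[-13, -38, 0], -74], [[-13, -38, 0], -74]]}}

```text
clock: 7.28
eef_pos: [0.5094, -0.0404, 0.1301]
tool_rot: [0.001, 1.0, 0.0, -0.001]
ft_force: [0.0, 0.2, -0.9]
grip_width: 0.0128
grasp_force: 0.0
```

```bash
python3 - <<'E'
from h import *
im,d,P=snap('wrist','w3.png')
plugs('wrist',P)
print(shift((.602,-.041),.131,0))
E
```

```text
green_plug 0.97 3300 [ 523. -124.] uv [128. 342.] ext [33. 32.]
orange_plug 0.86 4078 [480. -14.] uv [391. 255.] ext [30. 28.]
black_plug 0.59 4135 [476. -79.] uv [220. 246.] ext [29. 29.]
(array([-91.3,   0. ,   0.7]), np.float64(-0.1), 'yaw now', np.float64(-0.1))
```

View pics/w3.png

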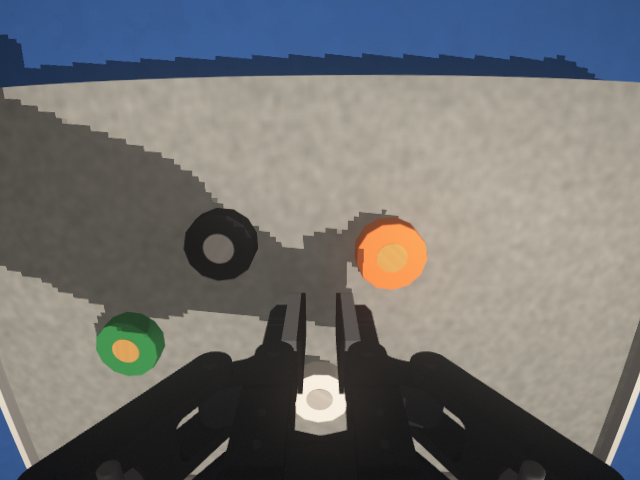

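White sits centred ahead of the fingers (320,399), the others untouched. Push it through.

>>> {"method": "step_arm", "body": {"rows": [[[-10, 0, 0], 0], [[-20, 0, 0], 0], [[-30, 0, 0], 0], [[-40, 0, 0], 0], [[-50, 0, 0], 0], [[-58, 0, 0], 0], [[-66, 0, 0], 0], [[-74, 0, 0], 0], [[-81, 0, 0], 0], [[-87, 0, 0], 0], [[-91, 0, 0], 0], [[-92, 0, 0], 0]]}}

```text
clock: 9.02
eef_pos: [0.6024, -0.041, 0.1309]
tool_rot: [0.001, 1.0, -0.0, 0.0]
ft_force: [0.6, 0.4, 0.5]
grip_width: 0.0129
grasp_force: 0.0
```

```bash
python3 - <<'E'
from h import *
im,d,P=snap('scene'); plugs('scene',P,('white_plug',))
c=im[210:310,220:380,::-1]; cv2.imwrite('pics/s4.png',cv2.resize(c,(800,500),interpolation=cv2.INTER_CUBIC))
E
```

```text
(no output)
```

View pics/s4.png

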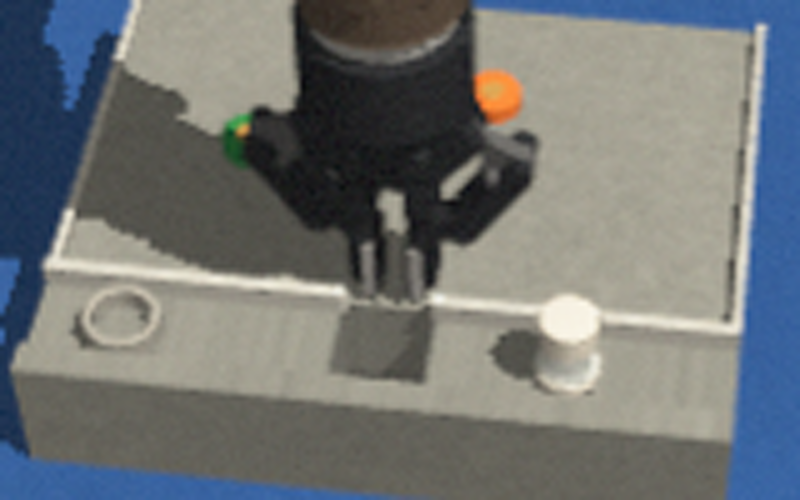

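White dropped through (nothing in front of the fingers at the gate, around (395,295) in the crop). Now green.

>>> {"method": "step_arm", "body": {"rows": [[[10, 0, -5], 0], [[25, -10, -35], -10], [[40, -30, -40], -20], [[55, -55, -40], -30], [[70, -80, -40], -40], [[85, -105, -40], -50], [[90, -115, -40], -60], [[90, -115, -40], -70], [[90, -115, -30], -72], [[90, -115, -12], -72], [[90, -115, 0], -72], [[90, -115, 0], -72]]}}

```text
clock: 10.62
eef_pos: [0.5109, -0.1553, 0.1296]
tool_rot: [-0.587, 0.81, 0.001, -0.001]
ft_force: [0.4, 0.8, 0.4]
grip_width: 0.0131
grasp_force: 0.0
```

```bash
python3 - <<'E'
from h import *
d=np.array([.309,.951])
print(shift(np.array([.550,-.041])-.0237*d,.131,72))
im,_,P=snap('wrist','w5.png')
E
```

```text
(array([-97.1,  -1.6,  -1.5]), np.float64(-0.2), 'yaw now', np.float64(71.8))
```

View pics/w5.png

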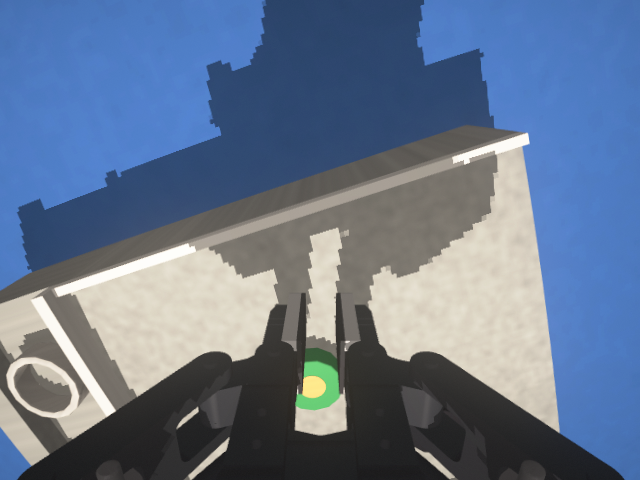

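Green at (314,380), within the cradle. Push it to the gate line.

>>> {"method": "step_arm", "body": {"rows": [[[-8, -1, 0], 0], [[-16, -2, 0], 0], [[-25, -2, 0], 0], [[-35, -2, 0], 0], [[-45, -2, 0], 0], [[-55, -2, 0], 0], [[-65, -2, 0], 0], [[-75, -2, 0], 0], [[-84, -2, 0], 0], [[-91, -2, 0], 0], [[-95, -2, 0], 0], [[-97, -2, 0], 0]]}}

```text
clock: 12.18
eef_pos: [0.5441, -0.0641, 0.1309]
tool_rot: [-0.587, 0.81, -0.0, -0.0]
ft_force: [-0.1, -0.9, -0.1]
grip_width: 0.0128
grasp_force: 0.1
```

```bash
python3 - <<'E'
from h import *
im,d,P=snap('side'); plugs('side',P,('green_plug','black_plug','orange_plug'))
print(shift((.510,-.041),.131,0))
E
```

```text
green_plug 0.52 21 [550. -47.] uv [338. 266.] ext [14. 27.]
green_plug 0.29 308 [338. 346.] uv [224. 212.] ext [ 75. 106.]
black_plug 0.58 8924 [ 523. -120.] uv [334. 285.] ext [291. 394.]
black_plug 0.47 73 [477. -82.] uv [313. 278.] ext [26. 33.]
orange_plug 0.48 77 [479. -18.] uv [308. 264.] ext [28. 37.]
(array([-11.7,  39.6,  -0.1]), np.float64(71.9), 'yaw now', np.float64(71.9))
```

>>> {"method": "step_arm", "body": {"rows": [[[10, 0, -5], 0], [[12, 0, -30], 10], [[8, 10, -35], 20], [[3, 20, -35], 30], [[-4, 28, -35], 40], [[-12, 40, -35], 50], [[-12, 40, -35], 60], [[-12, 40, -35], 70], [[-12, 40, -30], 72], [[-12, 40, -12], 72], [[-12, 40, 0], 72], [[-12, 40, 0], 72]]}}

```text
clock: 13.88
eef_pos: [0.5088, -0.0406, 0.1298]
tool_rot: [0.001, 1.0, 0.0, -0.001]
ft_force: [-0.2, -1.1, 0.4]
grip_width: 0.0128
grasp_force: 0.0
```

```bash
python3 - <<'E'
from h import *
im,_,P=snap('wrist','w6.png')
print(shift((.602,-.041),.131,0)); plugs('wrist',P,('black_plug','orange_plug'))
E
```

```text
(array([-92.6,  -0.3,  -0.7]), np.float64(-0.1), 'yaw now', np.float64(-0.1))
black_plug 0.97 4143 [476. -79.] uv [220. 247.] ext [30. 29.]
orange_plug 0.77 3947 [480. -14.] uv [391. 256.] ext [30. 28.]
```

View pics/w6.png

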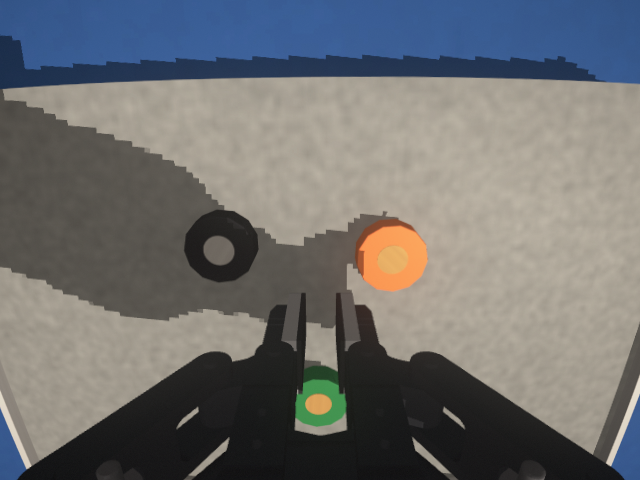

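Green is centred at (320,400); black and orange unmoved. Push through.

>>> {"method": "step_arm", "body": {"rows": [[[-10, 0, 0], 0], [[-20, 0, 0], 0], [[-30, 0, 0], 0], [[-40, 0, 0], 0], [[-50, 0, 0], 0], [[-58, 0, 0], 0], [[-66, 0, 0], 0], [[-74, 0, 0], 0], [[-82, 0, 0], 0], [[-88, 0, 0], 0], [[-92, 0, 0], 0], [[-93, 0, 0], 0]]}}

```text
clock: 15.52
eef_pos: [0.603, -0.0406, 0.1308]
tool_rot: [0.001, 1.0, -0.0, -0.0]
ft_force: [-0.1, 0.0, 0.5]
grip_width: 0.0129
grasp_force: 0.0
```

```bash
python3 - <<'E'
from h import *
im,_,P=snap('scene'); plugs('scene',P,('green_plug',))
c=im[210:310,220:380,::-1]; cv2.imwrite('pics/s7.png',cv2.resize(c,(800,500),interpolation=cv2.INTER_CUBIC))
o=np.array([.481,-.013]); t=np.array([.555,-.041]); d=(t-o)/np.linalg.norm(t-o); print(d,np.degrees(np.arctan2(d[1],d[0])))
print(shift(o-.036*d,.131,-21))
E
```

```text
[ 0.93528626 -0.3538921 ] -20.725558865560526
(array([ 1.555e+02,  4.000e+01, -1.000e-01]), np.float64(20.9), 'yaw now', np.float64(-0.1))
```

View pics/s7.png

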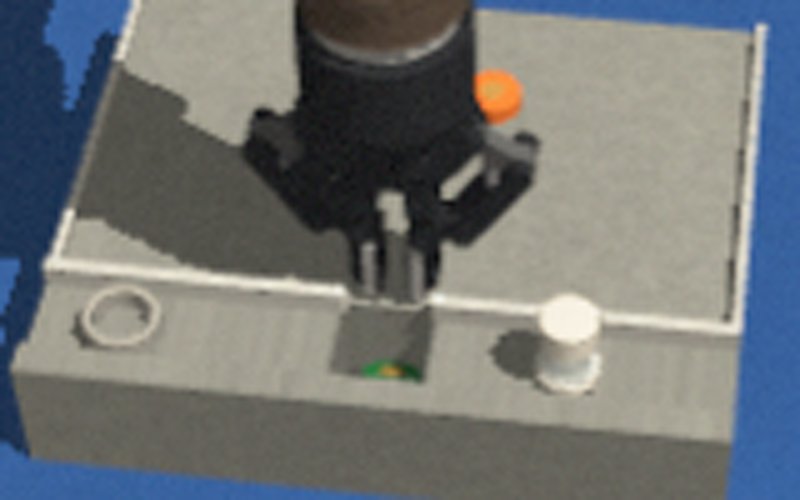

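Green shows inside the slot (390,370 in the crop). Now orange.

>>> {"method": "step_arm", "body": {"rows": [[[10, 0, -5], 0], [[25, 5, -35], 0], [[55, 15, -40], 7], [[85, 25, -40], 14], [[115, 35, -40], 21], [[140, 40, -40], 21], [[156, 40, -40], 21], [[156, 40, -30], 21], [[156, 40, -12], 21], [[156, 40, 0], 21], [[156, 40, 0], 21]]}}

```text
clock: 17.0
eef_pos: [0.4463, -0.0003, 0.1297]
tool_rot: [0.183, 0.983, -0.0, -0.001]
ft_force: [0.1, 0.0, 0.3]
grip_width: 0.0128
grasp_force: 0.0
```

```bash
python3 - <<'E'
from h import *
print(shift((.533,-.0325),.131,-21))
im,_,P=snap('wrist'); c='wrist'
for r in bot.trace('orange_plug',c)[:1]: print(r['score'],r['uv'],r['pixels'].sum())
plugs(c,P,('orange_plug','black_plug'))
E
```

```text
(array([-92.5,   1.3,  -1.5]), np.float64(-0.1), 'yaw now', np.float64(-21.1))
0.81 [324.1, 389.8] 2295
orange_plug 0.81 2295 [480. -13.] uv [324. 390.] ext [34. 26.]
orange_plug 0.38 65 [473. -78.] uv [189. 419.] ext [ 6. 12.]
black_plug 0.63 130 [474. -78.] uv [190. 419.] ext [ 8. 15.]
```

>>> {"method": "step_arm", "body": {"rows": [[[-8, 0, -1], 0], [[-16, 0, -1], 0], [[-25, 0, -1], 0], [[-34, 0, -1], 0], [[-43, 1, -1], 0], [[-52, 1, -1], 0], [[-61, 1, -1], 0], [[-70, 1, -1], 0], [[-78, 1, -1], 0], [[-85, 1, -1], 0], [[-90, 1, -1], 0], [[-92, 1, -1], 0]]}}

```text
clock: 18.7
eef_pos: [0.5333, -0.0326, 0.1319]
tool_rot: [0.183, 0.983, 0.0, -0.0]
ft_force: [-0.3, -0.2, 0.8]
grip_width: 0.013
grasp_force: 0.1
```

```bash
python3 - <<'E'
from h import *
im,d,P=snap('side'); plugs('side',P,('black_plug','orange_plug'))
print(shift((.515,-.041),.131,0))
E
```

```text
black_plug 0.6 88 [474. -85.] uv [313. 278.] ext [29. 36.]
(array([ 13.7, -14.4,   0.9]), np.float64(-21.1), 'yaw now', np.float64(-21.1))
```

>>> {"method": "step_arm", "body": {"rows": [[[10, 0, -3], 0], [[14, 0, -30], 0], [[14, -7, -35], -10], [[14, -14, -35], -21], [[14, -14, -30], -21], [[14, -14, -12], -21], [[14, -14, 1], -21], [[14, -14, 1], -21]]}}

```text
clock: 19.85
eef_pos: [0.5137, -0.0402, 0.1295]
tool_rot: [0.002, 1.0, 0.0, -0.002]
ft_force: [1.2, 0.3, 0.8]
grip_width: 0.0127
grasp_force: 0.0
```

```bash
python3 - <<'E'
from h import *
print(shift((.602,-.041),.131,0))
im,_,P=snap('wrist'); plugs('wrist',P,('orange_plug','black_plug'))
im,_,P=snap('side'); plugs('side',P,('orange_plug',))
E
```

```text
(array([-88.3,  -0.6,  -1.8]), np.float64(-0.2), 'yaw now', np.float64(-0.2))
orange_plug 0.59 2437 [554. -41.] uv [321. 397.] ext [34. 24.]
black_plug 0.94 4238 [476. -79.] uv [216. 238.] ext [30. 29.]
orange_plug 0.65 99 [552. -46.] uv [336. 267.] ext [34. 41.]
orange_plug 0.53 75 [474. -84.] uv [316. 279.] ext [27. 33.]
```

Orange is centred at (554,-41). Push through.

>>> {"method": "step_arm", "body": {"rows": [[[-10, 0, 0], 0], [[-20, 0, 0], 0], [[-30, 0, 0], 0], [[-39, 0, 0], 0], [[-48, 0, 0], 0], [[-56, 0, 0], 0], [[-64, 0, 0], 0], [[-72, 0, 0], 0], [[-79, 0, 0], 0], [[-85, 0, 0], 0], [[-88, 0, 0], 0], [[-89, 0, 0], 0]]}}

```text
clock: 21.6
eef_pos: [0.604, -0.0407, 0.1309]
tool_rot: [0.001, 1.0, 0.0, -0.0]
ft_force: [-0.5, -0.1, -0.1]
grip_width: 0.0128
grasp_force: 0.0
```

>>> {"method": "step_arm", "body": {"rows": [[[12, 0, -5], 0], [[20, 0, -40], 0], [[50, 0, -80], 0], [[90, 0, -110], 0], [[120, 0, -130], 0], [[120, 0, -130], 0], [[120, 0, -130], 0]]}}

```text
clock: 22.48
eef_pos: [0.4837, -0.0404, 0.2611]
tool_rot: [0.001, 1.0, -0.0, 0.0]
ft_force: [0.2, -0.7, 0.0]
grip_width: 0.0131
grasp_force: 0.0
```

```bash
python3 - <<'E'
from h import *
im,_,P=snap('scene'); plugs('scene',P)
c=im[210:310,220:380,::-1]; cv2.imwrite('pics/s8.png',cv2.resize(c,(800,500),interpolation=cv2.INTER_CUBIC))
E
```

```text
orange_plug 0.47 74 [655. -32.] uv [300. 281.] ext [17. 28.]
orange_plug 0.35 34 [ 512. -404.] uv [160. 223.] ext [31. 49.]
```

View pics/s8.png

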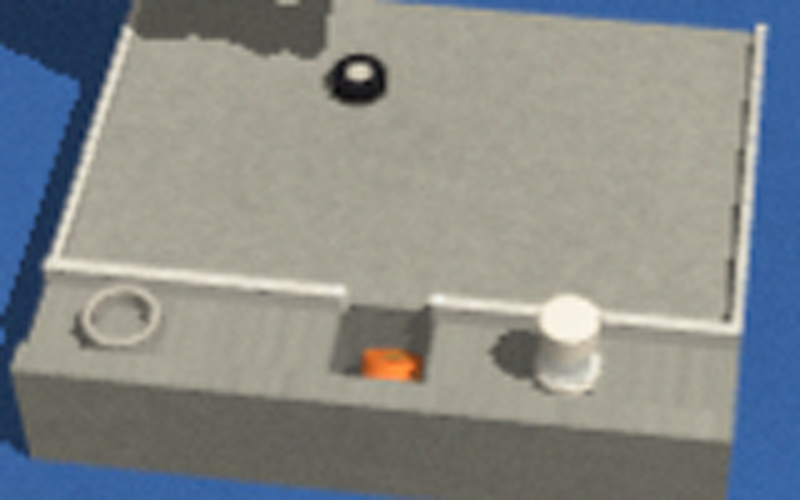

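```bash
python3 - <<'E'
from h import *
im,d,P=snap('scene')
q=bot.trace('orange_plug','scene')[0]['pixels']; v,u=np.nonzero(q)
w=world('scene',np.c_[u,v],depth=d[v,u],P=P); print(np.round(np.median(w,0),3),np.round(w.max(0),3))
if np.median(w[:,2])<.048: print(bot.job_done())
E
```

```text
Traceback (most recent call last):
IndexError: list index out of range
```

```bash
python3 - <<'E'
from h import *
im,d,P=snap('scene')
a=im.astype(int); m=(a[...,0]>170)&(a[...,2]<90)&(a[...,0]-a[...,1]>60); m[:270]=0; m[292:]=0; m[:,:285]=0; m[:,315:]=0
v,u=np.nonzero(m); print(len(u))
w=world('scene',np.c_[u,v],depth=d[v,u],P=P); print(np.round(np.median(w,0),3),np.round(w.max(0),3))
if np.median(w[:,2])<.048: print(bot.job_done())
E
```

```text
46
[ 0.636 -0.04   0.036] [ 0.642 -0.029  0.042]
the job is handed in; nothing more can be done
None
```

I pushed the white, green and orange plugs through the gate into the slot in that order, left the black plug and the other things where they were, and handed the job in at about 23 s; no verdict came back.

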